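Brush out the sample hopper and hold its gate open

ROBOT

A 7-joint arm with a two-finger parallel gripper is mounted at the origin on the work surface. World frame = base frame: x ahead of the robot, y to its left, z up, the work surface at z = 0. Lengths are in mm, angles in rad, forces in N, time in s.
With the tool pointing down it reaches from about 400 to 875 mm from the base axis. Payload 4.4 kg.
Tool frame: the origin (TCP) lies midway between the tips of the shut fingers; the grasp point (between the pads) lies 19 mm behind it; z points along the fingers, y is the line along which they close (so a half turn about z gives the same grasp; the last joint's range is limited). The gripper opens to 85 mm and grips with 20 to 120 N. Pads are 22 mm wide; open, the fingers measure 114 mm over their backs; the gripper's body (76 mm by 85 mm) begins 54 mm behind the grasp point. The pads swing forward as they close: fully open they stand 13 mm farther back than shut.
Start: joints at [1.085, 0.628, 0.038, 1.517, -0.027, 0.996, -0.02], TCP at [264.954, -593.563, 231.313] pointing down, gripper open.
Joint ranges: [-3.06, 3.06], [-0.37, 2.12], [-1.25, 1.32], [0.18, 2.47], [-1.1, 4.24], [0.23, 1.98], [-2.94, 2.94]. Speed limits (rad/s): [2.57, 2.57, 3.14, 3.14, 3.14, 3.14, 3.14].

INTERFACE

Orientations are given as [roll, pitch, yaw] about the fixed x, y, z axes, in that order (R = Rz(yaw) Ry(pitch) Rx(roll)).
In Python, from cell import monitor, cams, ctrl gives the robot as it stands.
- The arm moves only by the tool drive_tool, never from a script. Its argument "motion" is a list of rows, each an object with "fingers": the opening, from 0 (shut) to 1 (fully open); "linear": the shift along the tool's x, y, z in m, a list of three; "twist": the turn about the tool's z in rad. In form: [{"fingers": fingers, "linear": [x, y, z], "twist": twist}, ...]. A call has 1 to 5 rows; each row shifts and turns the commanded pose from where the row before left it, along the tool's axes as they then stand; what a row does not reach is not made up. A row lasts 1/12 s, in which the tool goes at most 41.7 mm and 7.16 degrees, less where a joint would pass 70% of its speed; a pose out of reach is approached as far as the arm can. A call with a gripper value outside its range is refused whole. The fingers move at their own pace and stop on an object; the grip force is fixed at half the most. Time passes only in rows, so rows that do not move let the fingers close. It gives the time, the measured TCP pose, the force, the opening and the grip force at its end, in the units of the state.
- monitor.read_state(): the state, without advancing time (a new reading comes with each control period).
- cams.get_image(name): name is "side" or "top" or "wrist"; returns a dict with "color" (400x640x3 uint8, blue, green, red), "K" (3x3 intrinsics, pixels), "R" (3x3) and "t" (3): a world point X has camera coordinates R X + t. Camera axes: x right, y down, z forward; pixel columns grow to the right and rows downward; lengths in mm; the calibration is good to about 2 mm. A picture is of the moment at which its call begins. There is no depth.
- ctrl.finish_job(): hands the job in; it is judged then, once.
The state is a dict: "clock": time; "qpos": joint angles; "qd": joint speeds; "tau": joint torques, N m; "eef_pos": TCP position; "tool_rot": TCP orientation; "force": force on the tool from outside, world axes, zero at the start; "torque": the same for the moment, N m; "width": finger opening in mm; "gripper_force": force on a finger pad.
Only numpy, scipy, OpenCV 4.12 (cv2) and the standard library are available. Lean on these libraries where they do the work, as an engineer would, in place of code of your own. Each camera call takes 0.05 s, during which the arm holds its last target. There are 200 camera calls.

TASK

Clean out the coffee-sample hopper: take the long brush from its stand and, holding it, make two full strokes inside the hopper (right down to the gate, up near the mouth, down again, up again), then put the brush back upright in its stand and let go of it. Then pull the spring-return gate out (it has an upright handle) until the gate's pointer is level with the fin of the index clip, and finish there still holding the gate with the gripper, since it springs shut when let go. Leave the bowls, tumblers, canister, spoon and spoon jar where they stand.

Things in the scene. Friction and masses are not known exactly. Their poses are not given: they have to be found in the camera images.
- hopper: Fixed steel hopper. Origin: on the table under its centre; +x (level) is the direction the gate is pulled, +z up. Round throat 74 mm inside, from 60 to 115 mm height, flaring to an open mouth 100 mm inside at 148 mm; its floor is the flat gate, top at 58 mm. Foot 130 mm square. Two guide bars (top at 56 mm, 12 mm wide, 47 mm either side of the middle) run out to x = 210 mm.
- hopper_mouth (a point): Centre of the hopper's open mouth, 148 mm above the table, straight above the hopper's origin.
- gate (a joint): How far the gate is pulled out, m: 0 = shut (start), 0.095 = end stop, which lies past the mark. Straight line along the hopper's +x. A spring always pulls it shut: 3.6 N at 0, plus 1.2 N per 10 mm (9 to 12 N at the mark), friction about 0.4 N.
- gate_grip (a point): The gate's handle: an upright dark wooden block, 14 mm thick along the pull direction (+x), 36 mm wide across it, from 57 to 121 mm height, 130 mm from the hopper's centre when shut. This point: middle of the block, 15 mm under its top, 106 mm above the table. Can be gripped from above either way. Moves with the gate.
- gate_pointer (a point): Top middle of the gate's pointer: a black upright fin, 6 mm thick along the pull direction, 18 mm wide across it, top 78 mm above the table; 80 mm from the hopper's centre along its x when shut and 46 mm to its +y side. It moves with the gate.
- index_line (a point): The mark: top middle of the black upright fin (6 mm thick along the pull direction, 22 mm wide, top 78 mm above the table) on the fixed black index clip outside the guide bar, 67 mm to the hopper's +y side, 125 to 150 mm from its centre along +x (45 to 70 mm of pull). Its +x is the pull direction. The gate is at the mark when the two fins are level along +x.
- brush: Loose round brush, 179 mm long, 80 g, standing upright in its stand, head down. Origin: centre of the foot of its head, +z up along the handle. Stiff head 36 mm in diameter from 0 to 55 mm, steel neck 28 mm in diameter to 69 mm, wooden handle 18 mm in diameter to 179 mm.
- brush_stand: Fixed plain steel tube that the brush stands in, origin on the table at its centre: 56 mm outside and 48 mm inside diameter, rim 76 mm above the table, inner floor 8 mm above the table, disc foot 90 mm across. It may stand on the left or on the right, swapped with the spoon jar.
- bowl_near: Bystander, leave alone: white ceramic tasting bowl, 90 mm across, 62 mm tall, nearest the robot. Origin: centre of its underside.
- bowl_far: Bystander, leave alone: same white bowl, on the far side of the table. Origin: centre of its underside.
- bowl_left: Bystander, leave alone: same white bowl, far side, further left. Origin: centre of its underside.
- tumbler_left: Bystander, leave alone: red tumbler, 84 mm across, 100 mm tall, left. Origin: centre of its underside.
- tumbler_right: Bystander, leave alone: red tumbler, 84 mm across, 100 mm tall, right. Origin: centre of its underside.
- spoon: Bystander, leave alone: 160 mm steel spoon lying flat. Origin: centre of its underside.
- canister: Bystander, leave alone: amber glass jar with a lid, 68 mm across, 105 mm tall. Origin: centre of its underside.
- spoon_jar: Bystander, leave alone: closed white ceramic jar, 72 mm across and 85 mm tall, with three short spoons standing out of it up to 135 mm. Origin: centre of its underside.
Things that resemble listed ones, but are neither listed nor needed, are in the scene too. There is more than one size of the brush; the job needs the largest. What is shaped like the brush_stand but purple is not meant.

How it is judged (in metres and radians):
On the way, in this order (a step that is already met when the one before it is completed fails the run):
1. the held brush is down in the hopper, its foot within 22 mm of the gate (horizontal distance between brush and hopper below 0.03 m and contact force between the fingers and brush above 1 N and z of brush in the frame of hopper below 0.08 m), for 0.1 s.
2. the brush is drawn up in the hopper, its foot at least 45 mm above the gate (horizontal distance between brush and hopper below 0.03 m and contact force between the fingers and brush above 1 N and z of brush in the frame of hopper above 0.103 m), for 0.1 s.
3. down again (all of step 1), for 0.1 s.
4. up again (all of step 2), for 0.1 s.
5. the brush stands in its stand, let go (horizontal distance between brush and brush_stand below 0.02 m and z of brush in the frame of brush_stand below 0.02 m and angle between brush's own z axis and vertical below 0.3 rad and contact force between the fingers and brush below 0.1 N), for 0.2 s.
6. the gripper holds the gate with its pointer at the index fin (x of gate_pointer in the frame of index_line between -0.006 and 0.006 m and contact force between the fingers and gate above 3 N and velocity of joint gate between -0.02 and 0.02 m/s), for 0.3 s.
At the end, for the whole second after the job is handed in: The gripper holds the gate (over 3 N), its pointer within 6 mm of the index fin along the pull direction, not moving; the brush rests upright in its stand (foot within 20 mm of its axis and under 20 mm high, leaning under 0.3 rad), not touched by the fingers (all of step 5 and all of step 6 and linear speed of brush below 0.02 m/s and contact force between brush and gate below 0.1 N); the arm keeps its last pose, push and grip.
It fails at once if a bystander is moved more than 30 mm or tipped over (distance of any of bowl_near, bowl_far, bowl_left, tumbler_left, tumbler_right, spoon, canister, spoon_jar from where it was at the start of the episode above 0.03 m or angle between any of bowl_near, bowl_far, bowl_left, tumbler_left, tumbler_right, spoon, canister, spoon_jar's own z axis and vertical above 0.5 rad).
It fails at once if the gate is pulled open (over 15 mm) while the brush is out of its stand (value of joint gate above 0.015 m and z of brush in the frame of brush_stand above 0.05 m).
It also fails if it takes over 64 s, if anything falls off the work surface, if the arm or the gripper's body presses on something with over 40 N, if the wrist force passes 120 N, or if a joint passes its speed limit or range.

## Working session

There is one attempt and no reset: what is moved stays moved. The work goes in short steps, Python scripts to look and compute and a tool call to move; the robot and the scene stay as the last step left them, time stands still between calls to the robot, and variables do not carry over. Pictures are saved under pics/ and viewed, at most 10 in all, crops included, and the job is handed in when it is done.

Besides the shell and the picture viewer there is one more tool, called by a JSON object that holds its "api" and its "payload", one argument or row to a line. drive_tool: Moves the arm, as the interface text tells. Its arguments: {"type":"object","properties":{"motion":{"type":"array"}},"required":["motion"]}

```bash
mkdir -p pics; cat > h.py <<'E'
import numpy as np, cv2, pickle
from cell import monitor, cams, ctrl
def snap(n,f):
    d=cams.get_image(n); cv2.imwrite(f'pics/{f}.png',d['color']); pickle.dump(d,open(f'pics/{f}.pkl','wb')); return d
def load(f): return pickle.load(open(f'pics/{f}.pkl','rb'))
def ray(d,u,v):
    R=np.array(d['R']);K=np.array(d['K']);t=np.array(d['t']).ravel()
    return -R.T@t, R.T@np.linalg.solve(K,[u,v,1.])
def atz(d,u,v,z):
    c,r=ray(d,u,v); return c+r*(z-c[2])/r[2]
def proj(d,X):
    p=np.array(d['K'])@(np.array(d['R'])@np.array(X,float)+np.array(d['t']).ravel()); return p[:2]/p[2]
def tri(obs):
    A=np.zeros((3,3));b=np.zeros(3)
    for d,u,v in obs:
        c,r=ray(d,u,v); r/=np.linalg.norm(r); P=np.eye(3)-np.outer(r,r); A+=P;b+=P@c
    return np.linalg.solve(A,b)
E
python3 - <<'E'
from h import *
for n in ['top','side']:
    d=snap(n,n+'0'); print(n,np.round(ray(d,320,200),2))
s=monitor.read_state(); print(s)
a=load('top0')['color'];b=load('side0')['color']
E
```

```text
top [[ 3.78590e+02 -4.61000e+00  1.25234e+03]
 [ 1.70000e-01 -0.00000e+00 -9.90000e-01]]
side [[ 1.6866e+02  7.3736e+02  6.8934e+02]
 [ 4.2000e-01 -7.1000e-01 -5.7000e-01]]
{'clock': 0.1, 'qpos': array([ 1.08516879,  0.62923645,  0.03847302,  1.51821982, -0.02702933,
        0.99629714, -0.02001794]), 'qd': array([ 0.00015715, -0.0019773 ,  0.00190114, -0.00097358,  0.00195755,
        0.00113478, -0.00012814]), 'tau': array([ 4.44885576e-03, -5.64528751e+01,  1.23116311e+00, -1.93971705e+01,
        1.12747896e-02,  5.43614093e-03,  5.48794537e-05]), 'eef_pos': array([ 264.74761126, -593.05925695,  230.50809804]), 'tool_rot': array([-3.13995041e+00,  6.46101688e-06,  4.19771871e-01]), 'force': array([-0.50851145, -0.2331347 , -0.98688659]), 'torque': array([ 0.01668371, -0.01329105,  0.02190888]), 'gripper_force': 0.0, 'width': 85.61857140009374}
```

View pics/top0.png

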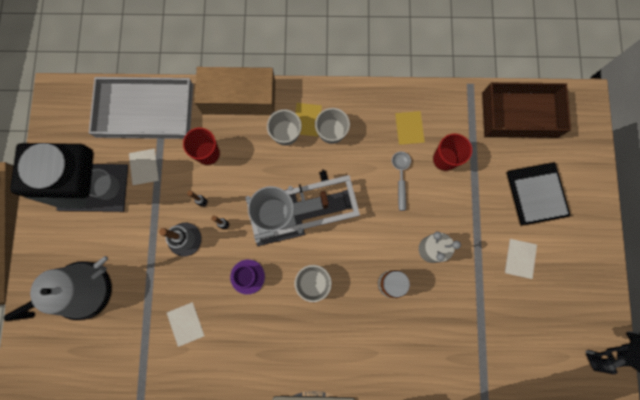

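View pics/side0.png

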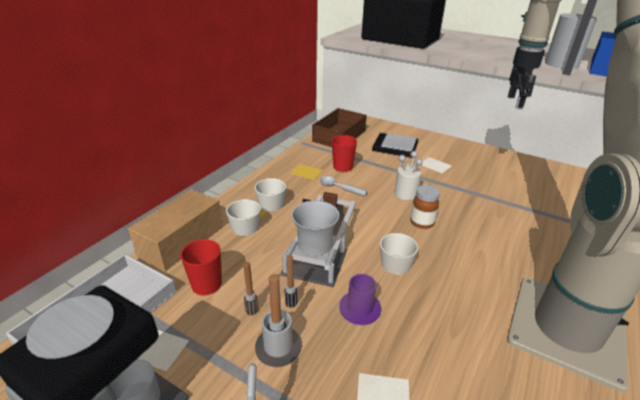

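Candidates for the brush:
- Top (183,237) / side (277,310): large, standing in the grey steel tube.
- Top (199,199) / side (250,290): smaller, standing free.
- Top (221,222) / side (290,280): smaller, standing free.

Candidates for the stand: the grey tube at (183,240), and the purple tube at (247,277), which is the decoy. I choose the grey tube with its large brush and check it in one close crop.

```bash
python3 - <<'E'
from h import *
a=load('top0')['color'][165:265,150:370];b=load('side0')['color'][180:365,220:440]
a=cv2.resize(a,None,fx=3.4,fy=3.4,interpolation=cv2.INTER_CUBIC)   # 748x340
cv2.imwrite('pics/cropt.png',a)
b=cv2.resize(b,None,fx=3.2,fy=3.2,interpolation=cv2.INTER_CUBIC)
cv2.imwrite('pics/crops.png',b)
E
```

```text
(no output)
```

View pics/cropt.png

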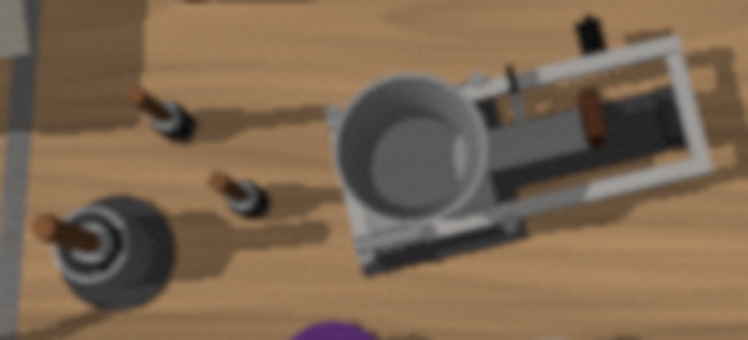

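View pics/crops.png

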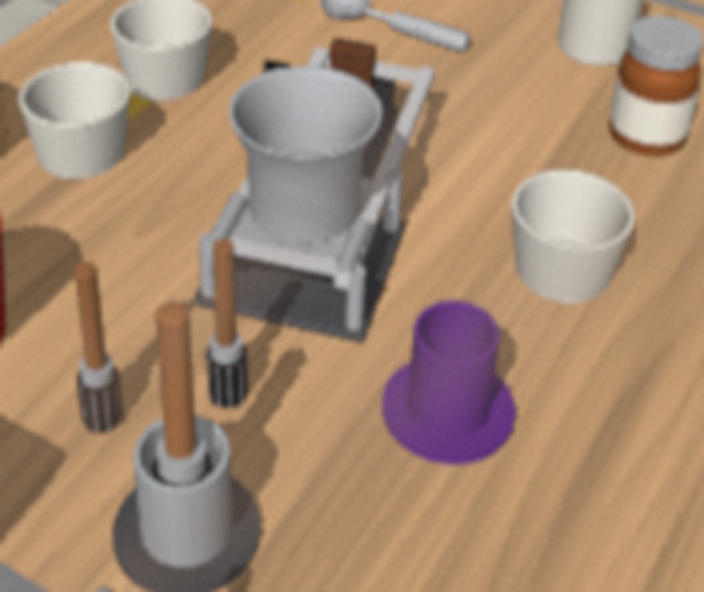

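The crops confirm the choice. The brush in the grey tube is the largest; its top is at top (163.5,231.5) and side (274,277.5). The other two stand free and are smaller, and the purple tube is the decoy. The hopper mouth is at top (271,208), and its pull direction is toward image right (−y).

```bash
python3 - <<'E'
from h import *
T=load('top0');S=load('side0')
t=lambda x,y:(T,150+x/3.4-.35,165+y/3.4-.35)
s=lambda x,y:(S,220+x/3.2-.35,180+y/3.2-.35)
for n,a,b in [('brushtop',(46,226),(173,312)),('rim',(92,243),(183,445)),('mouth',(412,147),(306,115)),('handle',(593,93),(353,47)),('purp',(335,400),(455,325))]:
    o=[t(*a),s(*b)]; X=tri(o); print(n,X.round(1),[ (proj(d,X)-[u,v]).round(1) for d,u,v in o])
for n,a,z in [('brushtop',(46,226),187),('rim',(92,243),76),('mouth',(412,147),148),('handle',(593,93),121),('ptr',(513,70),78),('idx',(588,20),78),('barA',(470,95),56),('barAend',(676,42),56),('barBend',(710,162),56),('barB',(365,235),56)]:
    print(n,z,atz(*t(*a),z).round(1))
E
```

```text
brushtop [487.8 342.3 183.1] [array([0.1, 0.3]), array([-0.4, -0.1])]
rim [486.7 342.4  76.4] [array([0.1, 0.3]), array([-0.4, -0.1])]
mouth [550.1 105.2 140.9] [array([0.2, 0.6]), array([-0.7, -0.2])]
handle [590.  -22.  114.4] [array([1. , 2.7]), array([-2.7, -0.7])]
purp [386.8 165.   71.2] [array([-1.1, -3.6]), array([4.3, 0.8])]
brushtop 187 [488.  341.3 187. ]
rim 76 [487.5 342.9  76. ]
mouth 148 [550.5 105.1 148. ]
handle 121 [595.3 -19.3 121. ]
ptr 78 [620.   39.4  78. ]
idx 78 [658.7 -15.5  78. ]
barA 56 [604.9  72.   56. ]
barAend 56 [647.8 -82.2  56. ]
barBend 56 [ 556.9 -107.7   56. ]
barB 56 [498.5 146.9  56. ]
```

{"api": "drive_tool", "payload": {
  "motion": [
    {"fingers": 1,"linear": [0,0,0],"twist": 0.105},
    {"fingers": 1,"linear": [0,0,0],"twist": 0.105},
    {"fingers": 1,"linear": [0,0,0],"twist": 0.105},
    {"fingers": 1,"linear": [0,0,0],"twist": 0.105},
    {"fingers": 1,"linear": [0,0,0],"twist": 0}
  ]
}}

```text
clock: 0.52
eef_pos: [264.9, -593.2, 230.8]
tool_rot: [-3.141, 0.001, -0.003]
force: [-0.2, -0.3, -0.4]
width: 85.6
gripper_force: 0.0
```

{"api": "drive_tool", "payload": {
  "motion": [
    {"fingers": 1,"linear": [0.0185,-0.0263,0],"twist": 0},
    {"fingers": 1,"linear": [0.0185,-0.0263,0],"twist": 0},
    {"fingers": 1,"linear": [0.0185,-0.0263,0],"twist": 0},
    {"fingers": 1,"linear": [0.0185,-0.0263,0],"twist": 0},
    {"fingers": 1,"linear": [0.0185,-0.0263,0],"twist": 0}
  ]
}}

```text
clock: 0.93
eef_pos: [358.0, -460.6, 231.1]
tool_rot: [-3.141, 0.0, 0.003]
force: [0.8, 0.1, 0.3]
width: 85.3
gripper_force: 0.0
```

{"api": "drive_tool", "payload": {
  "motion": [
    {"fingers": 1,"linear": [0.0185,-0.0263,0],"twist": 0},
    {"fingers": 1,"linear": [0.0185,-0.0263,0],"twist": 0},
    {"fingers": 1,"linear": [0.0185,-0.0263,0],"twist": 0},
    {"fingers": 1,"linear": [0.0185,-0.0263,0],"twist": 0},
    {"fingers": 1,"linear": [0.0185,-0.0263,0],"twist": 0}
  ]
}}

```text
clock: 1.35
eef_pos: [450.6, -329.1, 231.2]
tool_rot: [-3.141, 0.0, 0.003]
force: [0.7, -0.1, -0.0]
width: 85.3
gripper_force: 0.0
```

{"api": "drive_tool", "payload": {
  "motion": [
    {"fingers": 1,"linear": [0.011,-0.029,-0.01],"twist": 0},
    {"fingers": 1,"linear": [0.011,-0.029,-0.01],"twist": 0},
    {"fingers": 1,"linear": [0.011,-0.029,-0.01],"twist": 0},
    {"fingers": 1,"linear": [0.011,-0.029,-0.01],"twist": 0},
    {"fingers": 1,"linear": [0.011,-0.029,-0.01],"twist": 0}
  ]
}}

```text
clock: 1.77
eef_pos: [505.2, -184.0, 281.6]
tool_rot: [3.142, 0.0, 0.003]
force: [1.0, 0.4, -0.5]
width: 85.3
gripper_force: 0.0
```

{"api": "drive_tool", "payload": {
  "motion": [
    {"fingers": 1,"linear": [0.011,-0.029,-0.01],"twist": 0},
    {"fingers": 1,"linear": [0.011,-0.029,-0.01],"twist": 0},
    {"fingers": 1,"linear": [0.011,-0.029,-0.01],"twist": 0},
    {"fingers": 1,"linear": [0.011,-0.029,-0.01],"twist": 0},
    {"fingers": 1,"linear": [0,0,0],"twist": 0}
  ]
}}

```text
clock: 2.18
eef_pos: [552.3, -61.4, 322.9]
tool_rot: [-3.137, -0.005, 0.013]
force: [-0.3, 0.6, 0.4]
width: 85.3
gripper_force: 0.0
```

```bash
python3 - <<'E'
from h import *
d=snap('wrist','w1'); print(np.round(ray(d,320,200),2))
a=d['color']; cv2.imwrite('pics/w1b.png',cv2.resize(a,None,fx=1.25,fy=1.25,interpolation=cv2.INTER_CUBIC))
for X in [(550,105,148),(592,-21,121)]: print(proj(d,X))
E
```

```text
[[ 6.2717e+02 -6.0250e+01  4.6613e+02]
 [-2.9000e-01 -1.0000e-02 -9.6000e-01]]
[169.13195481 182.11268329]
[284.23752052 142.93351083]
```

View pics/w1b.png

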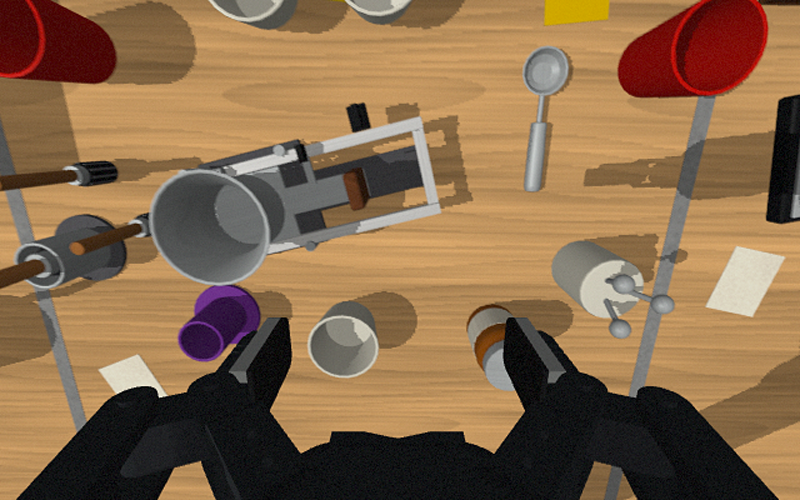

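Wrist view (image enlarged ×1.25): mouth centre (211,228), handle top (352,189), pointer fin (297,152), index fin (355,112). The brush stands in the grey tube at the left.

```bash
python3 - <<'E'
from h import *
d=load('w1'); T=load('top0');S=load('side0')
w=lambda x,y:(d,x/1.25-.1,y/1.25-.1)
t=lambda x,y:(T,150+x/3.4-.35,165+y/3.4-.35)
s=lambda x,y:(S,220+x/3.2-.35,180+y/3.2-.35)
o=np.array([550.3,105.2])
for n,a,z in [('mouth',(211,228),148),('handle',(352,186),121),('ptr',(296,151),78),('idx',(355,110),78),('A',(300,150),56),('A2',(415,122),56),('B',(270,252),56),('B2',(436,212),56)]:
    X=atz(*w(*a),z); print(n,X.round(1),np.degrees(np.arctan2(*(X[:2]-o)[::-1])).round(1))
for n,q in [('mouth',[t(412,147),s(306,115),w(211,228)]),('handle',[t(593,93),s(353,47),w(352,186)]),('brush',[t(46,226),s(173,312)]),('rim',[t(92,243),s(183,445),w(40,264)])]:
    X=tri(q); print(n,X.round(1),[(proj(k,X)-[u,v]).round(1) for k,u,v in q])
E
```

```text
mouth [549.8 105.5 148. ] 149.2
handle [585.3 -17.7 121. ] -74.1
ptr [614.8  44.1  78. ] -43.5
idx [654.8 -17.   78. ] -49.5
A [615.2  45.6  56. ] -42.6
A2 [645.3 -77.7  56. ] -62.5
B [499.5  88.1  56. ] -161.4
B2 [ 549.6 -104.1   56. ] -90.2
mouth [549.2 106.6 143.1] [array([-0.4,  0.8]), array([-0.6, -0.5]), array([ 1.2, -0.5])]
handle [587.4 -19.2 118.1] [array([-0.1,  3.5]), array([-2.3, -1.1]), array([ 1.5, -2. ])]
brush [487.8 342.3 183.1] [array([0.1, 0.3]), array([-0.4, -0.1])]
rim [487.1 342.3  75.7] [array([0.3, 0.2]), array([-0.6,  0. ]), array([0. , 0.4])]
```

{"api": "drive_tool", "payload": {
  "motion": [
    {"fingers": 1,"linear": [-0.0053,-0.0336,0.0073],"twist": 0},
    {"fingers": 1,"linear": [-0.0053,-0.0336,0.0073],"twist": 0},
    {"fingers": 1,"linear": [-0.0053,-0.0336,0.0073],"twist": 0},
    {"fingers": 1,"linear": [-0.0053,-0.0336,0.0073],"twist": 0},
    {"fingers": 1,"linear": [-0.0053,-0.0336,0.0073],"twist": 0}
  ]
}}

```text
clock: 2.65
eef_pos: [521.9, 98.2, 284.2]
tool_rot: [3.141, 0.001, 0.0]
force: [1.0, -0.8, -0.6]
width: 85.6
gripper_force: 0.0
```

{"api": "drive_tool", "payload": {
  "motion": [
    {"fingers": 1,"linear": [-0.0053,-0.0336,0.0073],"twist": 0},
    {"fingers": 1,"linear": [-0.0053,-0.0336,0.0073],"twist": 0},
    {"fingers": 1,"linear": [-0.0053,-0.0336,0.0073],"twist": 0},
    {"fingers": 1,"linear": [-0.0053,-0.0336,0.0073],"twist": 0},
    {"fingers": 1,"linear": [-0.0053,-0.0336,0.0073],"twist": 0}
  ]
}}

```text
clock: 3.07
eef_pos: [495.9, 266.2, 247.6]
tool_rot: [3.14, 0.0, 0.0]
force: [1.1, 0.1, -0.6]
width: 85.2
gripper_force: 0.0
```

{"api": "drive_tool", "payload": {
  "motion": [
    {"fingers": 1,"linear": [-0.0053,-0.0336,0.0073],"twist": 0},
    {"fingers": 1,"linear": [-0.0053,-0.0336,0.0073],"twist": 0},
    {"fingers": 1,"linear": [0,0,0],"twist": 0},
    {"fingers": 1,"linear": [0,0,0],"twist": 0}
  ]
}}

```text
clock: 3.4
eef_pos: [484.4, 334.6, 232.4]
tool_rot: [3.14, 0.002, 0.005]
force: [-0.1, -0.8, 0.0]
width: 85.6
gripper_force: 0.0
```

```bash
python3 - <<'E'
from h import *
d=snap('wrist','w2'); s=monitor.read_state(); print(s['eef_pos'],s['tool_rot'],s['qpos'])
a=d['color']; cv2.imwrite('pics/w2b.png',cv2.resize(a,None,fx=1.25,fy=1.25,interpolation=cv2.INTER_CUBIC))
print(proj(d,(487.8,342,187))*1.25,proj(d,(487.2,342.5,76))*1.25)
E
```

```text
[485.5252988  332.49080943 232.94904369] [3.13958317e+00 8.15892973e-04 1.56917192e-03] [-0.68329666  0.53784107  0.05354678  1.69279282 -0.03320488  0.91370656
 -2.18618819]
[384.32501629 275.30265655] [387.72076065 228.28279753]
```

View pics/w2b.png

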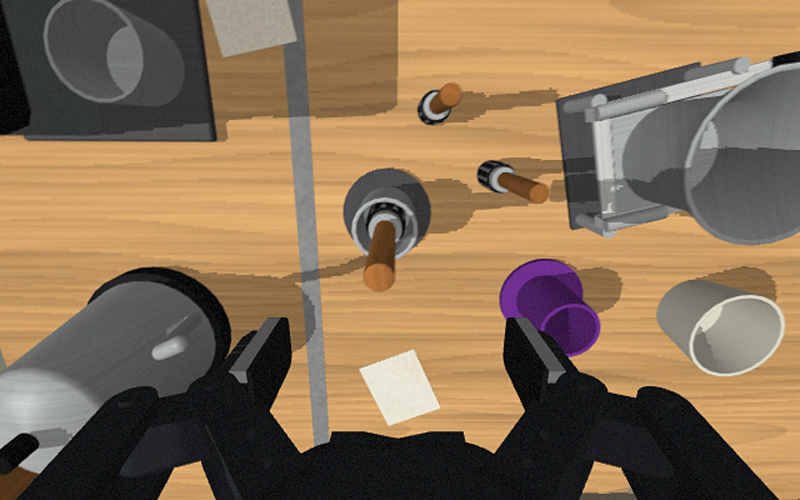

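The wrist view shows the brush top at (379,275), about 5 px left of the prediction, and the rim at (387,229), as predicted. The small brushes and the kettle are clear of the fingers.

```bash
python3 - <<'E'
from h import *
d=load('w2');T=load('top0')
print(atz(d,379/1.25-.1,275/1.25-.1,187), atz(d,387/1.25-.1,229/1.25-.1,76))
print(tri([(d,379/1.25-.1,275/1.25-.1),(T,163.2,231.1)]))
E
```

```text
[488.03822926 344.98775298 187.        ] [486.68665515 343.21025589  76.        ]
[487.64407776 343.80801661 183.66113794]
```

{"api": "drive_tool", "payload": {
  "motion": [
    {"fingers": 1,"linear": [0.002,-0.011,0],"twist": 0},
    {"fingers": 1,"linear": [0,0,0.025],"twist": 0},
    {"fingers": 1,"linear": [0,0,0.025],"twist": 0},
    {"fingers": 1,"linear": [0,0,0.025],"twist": 0},
    {"fingers": 1,"linear": [0,0,0.024],"twist": 0}
  ]
}}

```text
clock: 3.87
eef_pos: [488.9, 343.4, 134.1]
tool_rot: [-3.142, -0.001, -0.002]
force: [0.8, -0.6, 0.4]
width: 85.1
gripper_force: 0.0
```

{"api": "drive_tool", "payload": {
  "motion": [
    {"fingers": 0,"linear": [0,0,0],"twist": 0},
    {"fingers": 0,"linear": [0,0,0],"twist": 0},
    {"fingers": 0,"linear": [0,0,0],"twist": 0},
    {"fingers": 0,"linear": [0,0,0],"twist": 0},
    {"fingers": 0,"linear": [0,0,0],"twist": 0}
  ]
}}

```text
clock: 4.28
eef_pos: [488.7, 345.1, 136.5]
tool_rot: [-3.14, -0.003, -0.0]
force: [0.1, -0.7, 0.2]
width: 25.2
gripper_force: 0.0
```

{"api": "drive_tool", "payload": {
  "motion": [
    {"fingers": 0,"linear": [0,0,0],"twist": 0},
    {"fingers": 0,"linear": [0,0,0],"twist": 0},
    {"fingers": 0,"linear": [0,0,0],"twist": 0},
    {"fingers": 0,"linear": [0,0,0],"twist": 0},
    {"fingers": 0,"linear": [0,0,0],"twist": 0}
  ]
}}

```text
clock: 4.7
eef_pos: [488.6, 345.3, 136.3]
tool_rot: [-3.14, -0.003, -0.0]
force: [0.0, -0.1, 6.2]
width: 16.8
gripper_force: 58.4
```

{"api": "drive_tool", "payload": {
  "motion": [
    {"fingers": 0,"linear": [0,0,-0.025],"twist": 0},
    {"fingers": 0,"linear": [0,0,-0.035],"twist": 0},
    {"fingers": 0,"linear": [0,0,-0.035],"twist": 0},
    {"fingers": 0,"linear": [0,0,-0.035],"twist": 0},
    {"fingers": 0,"linear": [0,0,-0.035],"twist": 0}
  ]
}}

```text
clock: 5.12
eef_pos: [487.2, 344.3, 301.7]
tool_rot: [-3.142, -0.0, -0.0]
force: [-0.1, 0.2, -1.3]
width: 16.3
gripper_force: 58.6
```

{"api": "drive_tool", "payload": {
  "motion": [
    {"fingers": 0,"linear": [0,0,-0.01],"twist": 0},
    {"fingers": 0,"linear": [0,0,0],"twist": 0},
    {"fingers": 0,"linear": [0,0,0],"twist": 0}
  ]
}}

```text
clock: 5.37
eef_pos: [487.2, 344.4, 309.5]
tool_rot: [-3.142, 0.0, -0.0]
force: [0.5, 0.4, -1.0]
width: 16.7
gripper_force: 58.6
```

```bash
python3 - <<'E'
from h import *
d=snap('side','s2'); e=snap('wrist','w3'); s=monitor.read_state(); print(s['eef_pos'],s['tool_rot'],s['force'],s['width'])
a=d['color'][110:340,200:420]; a=cv2.resize(a,None,fx=2.4,fy=2.4,interpolation=cv2.INTER_CUBIC)
b=e['color'][100:400,160:480]; b=cv2.resize(b,(264,248))
c=np.zeros((552,800,3),np.uint8); c[:,:528]=a[:552]; c[:248,530:794]=b; cv2.imwrite('pics/c3.png',c)
E
```

```text
[486.45708617 343.8661853  307.68919781] [ 3.13925738e+00  3.08122243e-03 -1.32916447e-04] [ 0.27628896  0.29115274 -0.87676395] 16.59646975439495
```

View pics/c3.png

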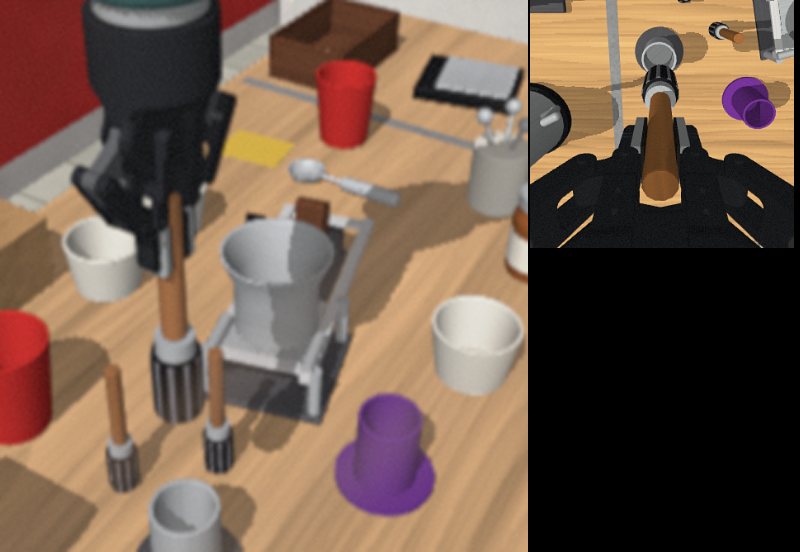

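The brush is held and out of its stand. In the side view its foot is at about (275,280) and its handle top at about (273,192).

```bash
python3 - <<'E'
from h import *
d=load('s2')
for X in [(486.5,343.9,180),(486.5,343.9,180+55),(486.5,343.9,359)]: print((proj(d,X)-[200,110])*2.4)
E
```

```text
[176.36865288 406.13086679]
[172.75384786 348.40716019]
[163.24107248 196.5005837 ]
```

{"api": "drive_tool", "payload": {
  "motion": [
    {"fingers": 0,"linear": [0.0082,0.0298,0],"twist": 0},
    {"fingers": 0,"linear": [0.0082,0.0298,0],"twist": 0},
    {"fingers": 0,"linear": [0.0082,0.0298,0],"twist": 0},
    {"fingers": 0,"linear": [0.0082,0.0298,0],"twist": 0},
    {"fingers": 0,"linear": [0.0082,0.0298,0],"twist": 0}
  ]
}}

```text
clock: 5.88
eef_pos: [527.6, 193.8, 307.5]
tool_rot: [3.14, 0.004, 0.0]
force: [-0.1, -0.1, -1.1]
width: 16.4
gripper_force: 58.6
```

{"api": "drive_tool", "payload": {
  "motion": [
    {"fingers": 0,"linear": [0.0082,0.0298,0],"twist": 0},
    {"fingers": 0,"linear": [0.0082,0.0298,0],"twist": 0},
    {"fingers": 0,"linear": [0.0082,0.0298,0],"twist": 0},
    {"fingers": 0,"linear": [0,0,0],"twist": 0},
    {"fingers": 0,"linear": [0,0,0],"twist": 0}
  ]
}}

```text
clock: 6.3
eef_pos: [552.6, 103.3, 307.8]
tool_rot: [3.14, 0.003, -0.005]
force: [0.7, 1.0, -0.2]
width: 16.5
gripper_force: 58.7
```

```bash
python3 - <<'E'
from h import *
s=monitor.read_state(); print(s['eef_pos'],s['tool_rot'],s['force'],s['width'])
d=snap('side','s4'); e=snap('top','t4')
a=d['color'][80:300,220:420]; a=cv2.resize(a,None,fx=2,fy=2,interpolation=cv2.INTER_CUBIC)
b=e['color'][140:280,180:380]; b=cv2.resize(b,None,fx=2,fy=2,interpolation=cv2.INTER_CUBIC)
c=np.zeros((440,800,3),np.uint8); c[:,:400]=a; c[:280,400:]=b; cv2.imwrite('pics/c4.png',c)
E
```

```text
[552.61168652 103.34942494 307.75058515] [ 3.13974064  0.00349314 -0.00501817] [ 0.73039817  0.96807263 -0.16571622] 16.5481878340303
```

View pics/c4.png

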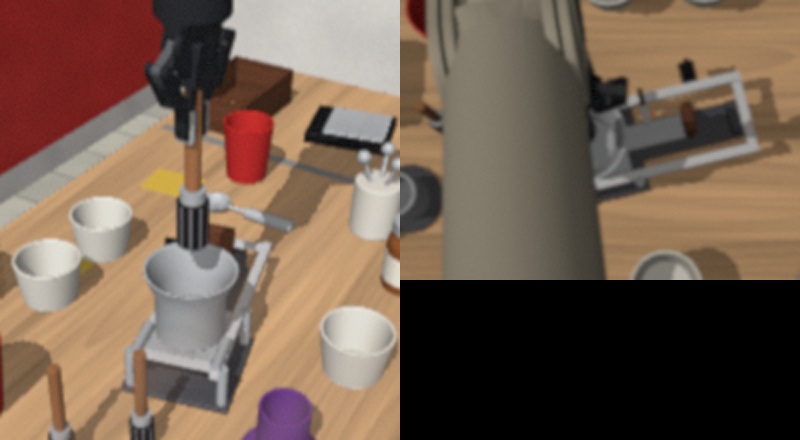

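The brush is centred over the mouth: foot at crop (193,247), mouth centre at (191,272). Stroking now.

{"api": "drive_tool", "payload": {
  "motion": [
    {"fingers": 0,"linear": [-0.001,-0.002,0.027],"twist": 0},
    {"fingers": 0,"linear": [0,0,0.028],"twist": 0},
    {"fingers": 0,"linear": [0,0,0.028],"twist": 0},
    {"fingers": 0,"linear": [0,0,0.014],"twist": 0},
    {"fingers": 0,"linear": [0,0,0],"twist": 0}
  ]
}}

```text
clock: 6.82
eef_pos: [548.7, 109.6, 208.7]
tool_rot: [3.14, 0.008, 0.003]
force: [-0.6, -1.1, -0.5]
width: 16.4
gripper_force: 58.7
```

{"api": "drive_tool", "payload": {
  "motion": [
    {"fingers": 0,"linear": [0,0,0.007],"twist": 0},
    {"fingers": 0,"linear": [0,0,0.006],"twist": 0},
    {"fingers": 0,"linear": [0,0,0],"twist": 0},
    {"fingers": 0,"linear": [0,0,0],"twist": 0},
    {"fingers": 0,"linear": [0,0,0],"twist": 0}
  ]
}}

```text
clock: 7.23
eef_pos: [552.6, 108.4, 200.5]
tool_rot: [-3.141, -0.001, -0.0]
force: [-0.4, -0.9, -0.4]
width: 16.7
gripper_force: 58.7
```

{"api": "drive_tool", "payload": {
  "motion": [
    {"fingers": 0,"linear": [0,0,0.005],"twist": 0},
    {"fingers": 0,"linear": [0,0,0],"twist": 0},
    {"fingers": 0,"linear": [0,0,0],"twist": 0},
    {"fingers": 0,"linear": [0,0,0],"twist": 0}
  ]
}}

```text
clock: 7.57
eef_pos: [552.1, 108.1, 194.8]
tool_rot: [-3.142, -0.0, -0.0]
force: [-0.3, 0.1, -0.7]
width: 16.5
gripper_force: 58.7
```

{"api": "drive_tool", "payload": {
  "motion": [
    {"fingers": 0,"linear": [0,0,-0.021],"twist": 0},
    {"fingers": 0,"linear": [0,0,-0.021],"twist": 0},
    {"fingers": 0,"linear": [0,0,-0.021],"twist": 0},
    {"fingers": 0,"linear": [0,0,0],"twist": 0},
    {"fingers": 0,"linear": [0,0,0],"twist": 0}
  ]
}}

```text
clock: 7.98
eef_pos: [552.8, 108.3, 258.8]
tool_rot: [-3.141, -0.003, -0.0]
force: [-0.7, 0.3, -0.9]
width: 16.7
gripper_force: 58.7
```

{"api": "drive_tool", "payload": {
  "motion": [
    {"fingers": 0,"linear": [0,0,0],"twist": 0},
    {"fingers": 0,"linear": [0,0,0],"twist": 0},
    {"fingers": 0,"linear": [0,0,0],"twist": 0}
  ]
}}

```text
clock: 8.23
eef_pos: [551.4, 108.0, 256.6]
tool_rot: [3.141, 0.002, -0.0]
force: [0.2, -0.2, -0.9]
width: 16.5
gripper_force: 58.7
```

```bash
python3 - <<'E'
from h import *
s=monitor.read_state(); print(s['eef_pos'],s['force'],s['width'])
E
```

```text
[551.41754243 108.04123528 256.59641205] [ 0.18241451 -0.23003326 -0.87874415] 16.5176363872685
```

Second stroke, then up and back toward the stand.

{"api": "drive_tool", "payload": {
  "motion": [
    {"fingers": 0,"linear": [0,0.001,0.021],"twist": 0},
    {"fingers": 0,"linear": [0,0,0.021],"twist": 0},
    {"fingers": 0,"linear": [0,0,0.021],"twist": 0},
    {"fingers": 0,"linear": [0,0,0],"twist": 0},
    {"fingers": 0,"linear": [0,0,0],"twist": 0}
  ]
}}

```text
clock: 8.65
eef_pos: [551.1, 106.9, 193.5]
tool_rot: [3.141, 0.003, -0.0]
force: [-0.7, 0.5, -0.4]
width: 16.3
gripper_force: 58.7
```

{"api": "drive_tool", "payload": {
  "motion": [
    {"fingers": 0,"linear": [0,0,0],"twist": 0},
    {"fingers": 0,"linear": [0,0,0],"twist": 0},
    {"fingers": 0,"linear": [0,0,0],"twist": 0}
  ]
}}

```text
clock: 8.9
eef_pos: [552.9, 107.3, 195.9]
tool_rot: [-3.141, -0.002, -0.0]
force: [0.1, 0.3, -0.0]
width: 16.5
gripper_force: 58.7
```

{"api": "drive_tool", "payload": {
  "motion": [
    {"fingers": 0,"linear": [0,0,-0.021],"twist": 0},
    {"fingers": 0,"linear": [0,0,-0.021],"twist": 0},
    {"fingers": 0,"linear": [0,0,-0.021],"twist": 0},
    {"fingers": 0,"linear": [0,0,0],"twist": 0},
    {"fingers": 0,"linear": [0,0,0],"twist": 0}
  ]
}}

```text
clock: 9.32
eef_pos: [553.2, 107.4, 259.6]
tool_rot: [-3.141, -0.004, -0.0]
force: [0.0, -1.4, -0.9]
width: 16.6
gripper_force: 58.7
```

{"api": "drive_tool", "payload": {
  "motion": [
    {"fingers": 0,"linear": [0,0,0],"twist": 0},
    {"fingers": 0,"linear": [0,0,0],"twist": 0},
    {"fingers": 0,"linear": [0,0,-0.026],"twist": 0},
    {"fingers": 0,"linear": [0,0,-0.026],"twist": 0},
    {"fingers": 0,"linear": [0,0,0],"twist": 0}
  ]
}}

```text
clock: 9.73
eef_pos: [554.4, 107.5, 313.3]
tool_rot: [-3.14, -0.007, -0.0]
force: [1.3, 0.5, -1.0]
width: 16.7
gripper_force: 58.7
```

{"api": "drive_tool", "payload": {
  "motion": [
    {"fingers": 0,"linear": [-0.0082,-0.0296,0],"twist": 0},
    {"fingers": 0,"linear": [-0.0082,-0.0296,0],"twist": 0},
    {"fingers": 0,"linear": [-0.0082,-0.0296,0],"twist": 0},
    {"fingers": 0,"linear": [-0.0082,-0.0296,0],"twist": 0},
    {"fingers": 0,"linear": [-0.0082,-0.0296,0],"twist": 0}
  ]
}}

```text
clock: 10.15
eef_pos: [510.1, 256.2, 308.4]
tool_rot: [3.141, 0.002, -0.0]
force: [0.4, -0.4, -0.5]
width: 16.5
gripper_force: 58.7
```

{"api": "drive_tool", "payload": {
  "motion": [
    {"fingers": 0,"linear": [-0.0082,-0.0296,0],"twist": 0},
    {"fingers": 0,"linear": [-0.0082,-0.0296,0],"twist": 0},
    {"fingers": 0,"linear": [-0.0082,-0.0296,0],"twist": 0},
    {"fingers": 0,"linear": [0,0,0],"twist": 0},
    {"fingers": 0,"linear": [0,0,0],"twist": 0}
  ]
}}

```text
clock: 10.57
eef_pos: [484.8, 346.1, 308.1]
tool_rot: [3.141, 0.003, 0.004]
force: [0.5, 0.7, -1.8]
width: 16.7
gripper_force: 58.8
```

```bash
python3 - <<'E'
from h import *
for i in range(3):
    d=snap('wrist','w5'); s=monitor.read_state(); print(s['eef_pos'],s['tool_rot'])
# compare with picture taken right after the lift (w3): brush-vs-rim shift
e=load('w3'); print(proj(d,(487,343,76)),proj(e,(487,343,76)))
diff=cv2.absdiff(d['color'],e['color'])[100:300,240:420].mean(); print(diff)
E
```

```text
[485.8806441  343.94288372 308.33967632] [3.13966106e+00 1.62735925e-03 1.25307532e-03]
[486.61708545 342.82583877 308.65862846] [ 3.13951476e+00  9.83846006e-04 -8.80073359e-04]
[486.99113439 342.35131774 308.95672753] [ 3.13974810e+00  5.74874493e-04 -2.06667389e-03]
[317.23744018 170.60675863] [318.24172707 170.50457058]
4.517527777777778
```

{"api": "drive_tool", "payload": {
  "motion": [
    {"fingers": 0,"linear": [0.0005,-0.0015,0],"twist": 0},
    {"fingers": 0,"linear": [0,0,0.028],"twist": 0},
    {"fingers": 0,"linear": [0,0,0.028],"twist": 0},
    {"fingers": 0,"linear": [0,0,0.028],"twist": 0},
    {"fingers": 0,"linear": [0,0,0],"twist": 0}
  ]
}}

```text
clock: 11.13
eef_pos: [484.5, 342.2, 220.7]
tool_rot: [3.135, 0.008, -0.002]
force: [-0.8, -0.7, -0.9]
width: 16.6
gripper_force: 58.8
```

```bash
python3 - <<'E'
from h import *
d=snap('wrist','w6'); s=monitor.read_state(); print(s['eef_pos'],s['tool_rot'])
a=d['color'][90:390,160:480]; a=cv2.resize(a,None,fx=1.6,fy=1.6); 
d=snap('side','s6'); b=cv2.resize(d['color'][200:360,220:335],None,fx=2.4,fy=2.4,interpolation=cv2.INTER_CUBIC)
c=np.zeros((480,512+276,3),np.uint8); c[:,:512]=a; c[:384,512:]=b; cv2.imwrite('pics/c6.png',c)
E
```

```text
[485.89242354 343.33524784 223.45645516] [ 3.13754328e+00  4.77469874e-03 -1.85175234e-03]
```

View pics/c6.png

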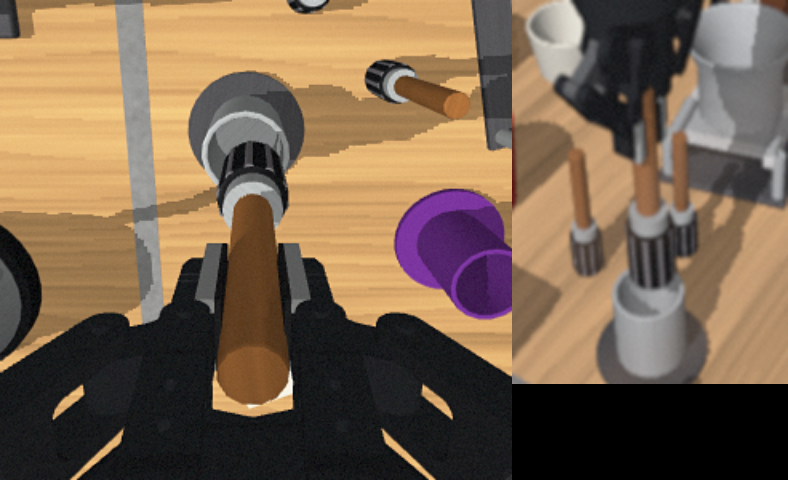

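The brush foot hangs just over the rim: wrist crop x 253 against rim 247, side crop 652 against 649. That is about 3 mm off, so I shift 2 mm toward +y and lower.

{"api": "drive_tool", "payload": {
  "motion": [
    {"fingers": 0,"linear": [0.001,-0.002,0],"twist": 0},
    {"fingers": 0,"linear": [0,0,0.02],"twist": 0},
    {"fingers": 0,"linear": [0,0,0.015],"twist": 0},
    {"fingers": 0,"linear": [0,0,0],"twist": 0},
    {"fingers": 0,"linear": [0,0,0],"twist": 0}
  ]
}}

```text
clock: 11.65
eef_pos: [488.8, 347.9, 192.1]
tool_rot: [-3.14, -0.002, -0.0]
force: [1.0, -0.5, -1.2]
width: 16.9
gripper_force: 59.8
```

{"api": "drive_tool", "payload": {
  "motion": [
    {"fingers": 0,"linear": [0,0.001,0.015],"twist": 0},
    {"fingers": 0,"linear": [0,0,0.015],"twist": 0},
    {"fingers": 0,"linear": [0,0,0.012],"twist": 0},
    {"fingers": 0,"linear": [0,0,0],"twist": 0},
    {"fingers": 0,"linear": [0,0,0],"twist": 0}
  ]
}}

```text
clock: 12.07
eef_pos: [488.6, 346.9, 149.7]
tool_rot: [-3.141, -0.001, -0.0]
force: [0.3, 1.0, -0.4]
width: 16.6
gripper_force: 59.8
```

{"api": "drive_tool", "payload": {
  "motion": [
    {"fingers": 0,"linear": [0,0,0.006],"twist": 0},
    {"fingers": 0,"linear": [0,0,0.005],"twist": 0},
    {"fingers": 0,"linear": [0,0,0],"twist": 0},
    {"fingers": 0,"linear": [0,0,0],"twist": 0},
    {"fingers": 0,"linear": [0,0,0],"twist": 0}
  ]
}}

```text
clock: 12.48
eef_pos: [488.2, 346.6, 138.0]
tool_rot: [-3.141, -0.0, -0.0]
force: [-0.1, -0.1, -0.3]
width: 16.6
gripper_force: 59.8
```

{"api": "drive_tool", "payload": {
  "motion": [
    {"fingers": 0,"linear": [0,0,0.002],"twist": 0},
    {"fingers": 0,"linear": [0,0,0],"twist": 0},
    {"fingers": 0,"linear": [0,0,0],"twist": 0},
    {"fingers": 0.3,"linear": [0,0,0],"twist": 0},
    {"fingers": 0.5,"linear": [0,0,0],"twist": 0}
  ]
}}

```text
clock: 12.9
eef_pos: [488.2, 346.6, 135.9]
tool_rot: [-3.141, -0.0, -0.0]
force: [-0.7, -0.5, -0.3]
width: 36.4
gripper_force: 0.0
```

{"api": "drive_tool", "payload": {
  "motion": [
    {"fingers": 1,"linear": [0,0,0],"twist": 0},
    {"fingers": 1,"linear": [0,0,0],"twist": 0},
    {"fingers": 1,"linear": [0,0,0],"twist": 0},
    {"fingers": 1,"linear": [0,0,0],"twist": 0},
    {"fingers": 1,"linear": [0,0,0],"twist": 0}
  ]
}}

```text
clock: 13.32
eef_pos: [488.1, 346.5, 135.7]
tool_rot: [-3.142, -0.0, -0.0]
force: [0.1, -0.2, 0.6]
width: 85.1
gripper_force: 0.0
```

{"api": "drive_tool", "payload": {
  "motion": [
    {"fingers": 1,"linear": [0,0,-0.02],"twist": 0},
    {"fingers": 1,"linear": [0,0,-0.02],"twist": 0},
    {"fingers": 1,"linear": [0,0,-0.03],"twist": 0},
    {"fingers": 1,"linear": [0,0,-0.03],"twist": 0},
    {"fingers": 1,"linear": [0,0,-0.03],"twist": 0}
  ]
}}

```text
clock: 13.73
eef_pos: [487.8, 346.2, 266.9]
tool_rot: [3.141, 0.0, -0.0]
force: [0.7, 1.0, -0.3]
width: 85.1
gripper_force: 0.0
```

```bash
python3 - <<'E'
from h import *
d=snap('wrist','w7'); s=monitor.read_state(); print(s['eef_pos'],s['tool_rot'],s['width'])
a=d['color'][90:390,160:480]; a=cv2.resize(a,None,fx=1.6,fy=1.6); 
d=snap('side','s7'); b=cv2.resize(d['color'][200:360,220:335],None,fx=2.4,fy=2.4,interpolation=cv2.INTER_CUBIC)
c=np.zeros((480,512+276,3),np.uint8); c[:,:512]=a; c[:384,512:]=b; cv2.imwrite('pics/c7.png',c)
E
```

```text
[490.79852918 348.39508094 273.45210077] [-3.13510146e+00 -8.48347722e-03 -4.22138198e-04] 85.12443077862814
```

View pics/c7.png

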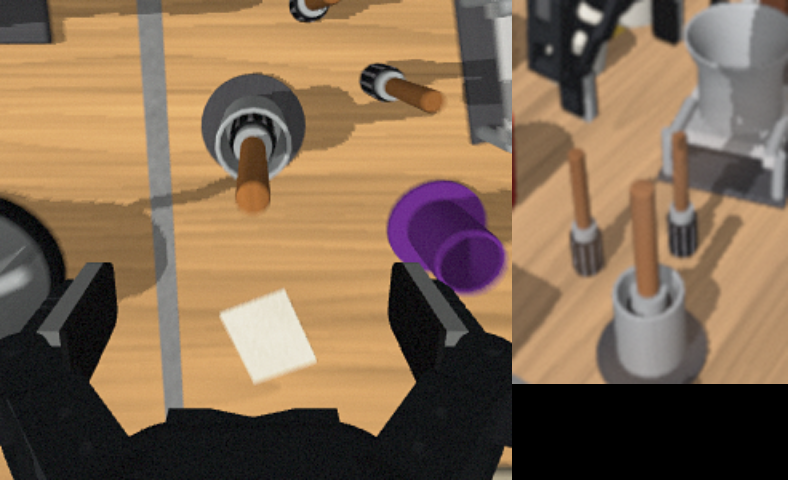

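The brush stands upright in the grey tube and is released. I have now used all 10 picture views, so from here I measure by code only. The next step is to move above the gate handle.

{"api": "drive_tool", "payload": {
  "motion": [
    {"fingers": 1,"linear": [0.0097,0.0367,0],"twist": 0},
    {"fingers": 1,"linear": [0.0097,0.0367,0],"twist": 0},
    {"fingers": 1,"linear": [0.0097,0.0367,0],"twist": 0},
    {"fingers": 1,"linear": [0.0097,0.0367,0],"twist": 0},
    {"fingers": 1,"linear": [0.0097,0.0367,0],"twist": 0}
  ]
}}

```text
clock: 14.25
eef_pos: [536.3, 161.2, 265.1]
tool_rot: [3.141, 0.001, 0.0]
force: [0.2, 0.0, -0.5]
width: 84.9
gripper_force: 0.0
```

{"api": "drive_tool", "payload": {
  "motion": [
    {"fingers": 1,"linear": [0.0097,0.0367,0],"twist": 0},
    {"fingers": 1,"linear": [0.0097,0.0367,0],"twist": 0},
    {"fingers": 1,"linear": [0.0097,0.0367,0],"twist": 0},
    {"fingers": 1,"linear": [0.0097,0.0367,0],"twist": 0},
    {"fingers": 1,"linear": [0.0097,0.0367,0],"twist": 0}
  ]
}}

```text
clock: 14.67
eef_pos: [584.8, -22.4, 265.1]
tool_rot: [-3.141, 0.001, -0.0]
force: [1.0, 0.7, 0.7]
width: 86.0
gripper_force: 0.0
```

{"api": "drive_tool", "payload": {
  "motion": [
    {"fingers": 1,"linear": [0,0,0],"twist": -0.087},
    {"fingers": 1,"linear": [0,0,0],"twist": -0.087},
    {"fingers": 1,"linear": [0,0,0],"twist": -0.088},
    {"fingers": 1,"linear": [0,0,0],"twist": 0},
    {"fingers": 1,"linear": [0,0,0],"twist": 0}
  ]
}}

```text
clock: 15.08
eef_pos: [584.6, -20.6, 265.1]
tool_rot: [-3.141, 0.001, 0.259]
force: [-0.3, -0.9, 0.2]
width: 85.5
gripper_force: 0.0
```

```bash
cat >> h.py <<'E'
def rect(d,z,x0,x1,y0,y1,ang=-75.,o=(550.1,105.5)):
    a=np.radians(ang);ex=np.array([np.cos(a),np.sin(a)]);ey=np.array([-ex[1],ex[0]])
    X,Y=np.meshgrid(np.arange(x0,x1+.1),np.arange(y0,y1+.1))
    P=np.stack([o[0]+X*ex[0]+Y*ey[0],o[1]+X*ex[1]+Y*ey[1],0*X+z],-1)
    q=(P@np.array(d['R']).T+np.array(d['t']).ravel())@np.array(d['K']).T; q=q[...,:2]/q[...,2:]
    return cv2.remap(d['color'],q.astype(np.float32)[...,0],q.astype(np.float32)[...,1],cv2.INTER_LINEAR)
E
python3 - <<'E'
from h import *
d=snap('wrist','w8'); s=monitor.read_state(); print(s['eef_pos'],s['tool_rot'])
g=cv2.cvtColor(rect(d,78,60,175,25,95),cv2.COLOR_BGR2GRAY)[::2,::2][::-1]
print('x 60..175 step2, y 95->25 at z78')
for r in g: print(''.join(' .:-=+*#%@'[min(9,v//20)] for v in r))
h=rect(d,121,100,160,-35,35)[::2,::2][::-1].astype(int)
print('handle z121 x100..160 y35->-35: R-B')
for r in h: print(''.join('#' if v[2]-v[0]>25 and v.sum()<240 else ('.' if v.sum()<240 else ' ') for v in r))
E
```

```text
[584.67608956 -20.55052043 265.26509008] [-3.14135636e+00  7.34189730e-04  2.59423184e-01]
x 60..175 step2, y 95->25 at z78
%%%%##############%%%%%%%%%%%%%%%%%%%%%%%%%%%%#%#%%%%%%%%%
%%%%%%###############%%%%%%%%%%%%%%%%%%%%%%%%%%%%%%%%%%%%%
#####%%%#################%%%%%%%%%%%%%%%%%%%%%%%%%%%%%%#%%
########%%%%################%%%%%%%%%%%%%%%%%%%%%%%%%%%%%%
%%%%#######%%%%%################%%%%%%%%%%%%%%%%%%%%%%%%%%
##%%%%%#######%%%%%#################%%%%%%%%%%%%%%%%%%%%%%
##%#%#%%%%########%%%%%#####%##########%%%%%%%%%%%%%%%%%%%
#####%%#%%%%%%%#######%%########%#########%%%%%%%%%%%%%%%%
%########%%%%%%%%%#######%%#########%%%%######%%%%%%%%%%%%
%%%%%%######%%%%%%%%%%######%%%######-::::::::+##%%%%%%%%%
%%%%%%%%%%#####%%%%%%%%%%%#####%%%%%%... ...  =%####%%%%%%
%%%%%%%%%%%%%######%%%%%%%%%%%%%##%%%.......  -%%%%####+##
%%%%%%%%%%%%%%%%%######%%%%%%%%%%%%%%... ... .=%##%%*+++++
%%%%%%%%%%%%%%%%%###%#####%%%%%%%%%%%......   =%%%#%*+++++
%%%%%%##%%%%%%%%%%%%%%#%%%####%%%%%%%....... .=%%%%%++++++
--------%+%%%%%%%%%%%%%#%%#%%##%#%%%%.......  =%%%%%%+++++
------=:+*%%%%%%%##%%%%%%%%#%%%%
[... 1365 characters left out ...]
..........
           ######..............
           ######..............
           ######..............
           ######..............
           ######..............
           ######..............
           ######..............
           ######..............
          #######..............
           ######..............
           ######..............
          ########             
          ########             
          ########             
          ########             
          ########             
          ########             
          ########             
          ########             
          ########             
          #######              
           .####.
```

```bash
python3 - <<'E'
from h import *
d=load('w8'); c,_=ray(d,320,200); print('cam',c.round())
a=np.radians(-75); v=c[:2]-[550.1,105.5]; print('cam hopper', v@[np.cos(a),np.sin(a)], v@[-np.sin(a),np.cos(a)])
for n,d in [('w8',d),('w1',load('w1'))]:
  for z in (78,50):
    g=cv2.cvtColor(rect(d,z,60,175,25,95),cv2.COLOR_BGR2GRAY).astype(int)
    print(n,z,'idx x126..160 y60-74:',g[35:50,66:101].mean(0).round().astype(int))
    print(n,z,'idx y 45..90 x136-139',g[20:66,76:80].mean(1).round().astype(int)[::2])
    print(n,z,'idx y 45..90 x145-148',g[20:66,85:89].mean(1).round().astype(int)[::2])
    print(n,z,'ptr x68..92 y41-51',g[16:27,8:33].mean(0).round().astype(int))
E
```

```text
cam [658.  -0. 408.]
cam hopper 130.07988817498835 76.64375711279239
w8 78 idx x126..160 y60-74: [162 161 162 162 163 164 169  96  32  24  26  26  27  25  21  23  25  25
  24  26  23  19  18  17  16  18  84 169 166 164 165 164 164 165 164]
w8 78 idx y 45..90 x136-139 [197 196 205 203  98  23  26  24  28  25  25  27  25  28  27  24  46 162
 155 160 166 168 165]
w8 78 idx y 45..90 x145-148 [197 193 204 203  87  21  19  21  21  22  24  21  21  21  22  20  58 157
 163 166 167 166 165]
w8 78 ptr x68..92 y41-51 [183 183 184 174 177 181 126  36  22  26  24  26  20   7  13  89 138 137
 134 132 133 132 133 137 137]
w8 50 idx x126..160 y60-74: [162 162 162 162 163 164 169 114  52  22  26  26  26  28  23  21  23  26
  26  24  25  24  21  18  19  16  16  17 101 168 167 164 165 164 164]
w8 50 idx y 45..90 x136-139 [196 204 202  98  23  26  24  28  25  28  25  29  24  29  29  26  44 162
 156 157 164 169 166]
w8 50 idx y 45..90 x145-148 [197 202 204  85  22  22  24  24  23  26  20  21  24  23  25  22  56 158
 160 166 167 168 166]
w8 50 ptr x68..92 y41-51 [201 179  48  21  24  25  24  24  16   7  12
[... 448 characters left out ...]
4 163
 160 161 161 162 163]
w1 78 ptr x68..92 y41-51 [168 178 182 182 183 183 175 137  77  32  26  28  28  21  11   6  13  49
  96 123 128 128 130 131 134]
w1 50 idx x126..160 y60-74: [155 155 156 155 156 157 154 132  85  36  23  24  26  26  27  27  27  27
  24  19  13  13  19  21  20  16  15  22  64 121 151 158 157 156 157]
w1 50 idx y 45..90 x136-139 [195 201 196  99  22  21  25  25  20  26  26  26  25  26  23  22  53 134
 158 163 162 160 160]
w1 50 idx y 45..90 x145-148 [194 200 196  96  24  16  13  18  12  17  11  15  18  16  20   9  40 146
 164 161 160 161 160]
w1 50 ptr x68..92 y41-51 [115  53  26  26  28  27  20  11   5  11  44  89 120 129 129 130 130 130
 132 131 129 130 129 129 130]
```

{"api": "drive_tool", "payload": {
  "motion": [
    {"fingers": 1,"linear": [-0.001,-0.003,0.035],"twist": 0},
    {"fingers": 1,"linear": [0,0,0.035],"twist": 0},
    {"fingers": 1,"linear": [0,0,0.035],"twist": 0},
    {"fingers": 1,"linear": [0,0,0.025],"twist": 0},
    {"fingers": 1,"linear": [0,0,0],"twist": 0}
  ]
}}

```text
clock: 15.55
eef_pos: [579.2, -17.5, 130.7]
tool_rot: [-3.139, 0.01, 0.261]
force: [0.2, 0.3, -1.0]
width: 85.3
gripper_force: 0.0
```

{"api": "drive_tool", "payload": {
  "motion": [
    {"fingers": 1,"linear": [0,0,0.02],"twist": 0},
    {"fingers": 1,"linear": [0,0,0.018],"twist": 0},
    {"fingers": 1,"linear": [0,0,0.01],"twist": 0},
    {"fingers": 1,"linear": [0,0,0],"twist": 0},
    {"fingers": 1,"linear": [0,0,0],"twist": 0}
  ]
}}

```text
clock: 15.97
eef_pos: [583.7, -17.8, 88.5]
tool_rot: [3.141, -0.001, 0.261]
force: [0.9, 0.2, -0.6]
width: 85.4
gripper_force: 0.0
```

```bash
python3 - <<'E'
from h import *
d=snap('wrist','w9'); s=monitor.read_state(); print(s['eef_pos'],s['tool_rot'],s['force'])
E
```

```text
[584.16789743 -17.87366295  88.99670204] [ 3.14098892e+00 -1.80320987e-03  2.61483105e-01] [ 0.54240784  0.1216988  -0.80567679]
```

{"api": "drive_tool", "payload": {
  "motion": [
    {"fingers": 0,"linear": [0,0,0],"twist": 0},
    {"fingers": 0,"linear": [0,0,0],"twist": 0},
    {"fingers": 0,"linear": [0,0,0],"twist": 0},
    {"fingers": 0,"linear": [0,0,0],"twist": 0},
    {"fingers": 0,"linear": [0,0,0],"twist": 0}
  ]
}}

```text
clock: 16.43
eef_pos: [583.4, -17.9, 88.0]
tool_rot: [3.141, -0.0, 0.262]
force: [0.5, 0.0, -0.2]
width: 25.3
gripper_force: 0.0
```

{"api": "drive_tool", "payload": {
  "motion": [
    {"fingers": 0,"linear": [0,0,0],"twist": 0},
    {"fingers": 0,"linear": [0,0,0],"twist": 0},
    {"fingers": 0,"linear": [0,0,0],"twist": 0},
    {"fingers": 0,"linear": [0,0,0],"twist": 0},
    {"fingers": 0,"linear": [0,0,0],"twist": 0}
  ]
}}

```text
clock: 16.85
eef_pos: [583.2, -17.5, 88.0]
tool_rot: [-3.141, -0.0, 0.261]
force: [-1.7, 2.1, 5.7]
width: 13.1
gripper_force: 59.1
```

{"api": "drive_tool", "payload": {
  "motion": [
    {"fingers": 0,"linear": [0,0.008,0],"twist": 0},
    {"fingers": 0,"linear": [0,0.014,0],"twist": 0},
    {"fingers": 0,"linear": [0,0.014,0],"twist": 0},
    {"fingers": 0,"linear": [0,0.014,0],"twist": 0},
    {"fingers": 0,"linear": [0,0.01,0],"twist": 0}
  ]
}}

```text
clock: 17.27
eef_pos: [597.5, -73.1, 87.9]
tool_rot: [-3.137, 0.002, 0.263]
force: [-5.5, 10.4, 9.7]
width: 12.9
gripper_force: 59.8
```

{"api": "drive_tool", "payload": {
  "motion": [
    {"fingers": 0,"linear": [0,0,0],"twist": 0},
    {"fingers": 0,"linear": [0,0,0],"twist": 0},
    {"fingers": 0,"linear": [0,0,0],"twist": 0},
    {"fingers": 0,"linear": [0,0,0],"twist": 0}
  ]
}}

```text
clock: 17.6
eef_pos: [597.2, -71.9, 88.0]
tool_rot: [-3.136, 0.002, 0.263]
force: [-5.6, 8.9, 8.8]
width: 13.1
gripper_force: 60.0
```

```bash
python3 - <<'E'
from h import *
d=snap('wrist','w10'); s=monitor.read_state(); print(s['eef_pos'],s['tool_rot'],s['force'])
p=s['eef_pos'][:2]-[583.2,-17.5]; a=np.radians(-75); e=np.array([np.cos(a),np.sin(a)]);print('pull',p@e,p@[-e[1],e[0]])
c,_=ray(d,320,200); v=c[:2]-[550.1,105.5]; print('cam',v@e, v@[-e[1],e[0]],c[2])
for n,d in (('wrist',d),('top',snap('top','t10'))):
  g=cv2.cvtColor(rect(d,78,110,170,25,95),cv2.COLOR_BGR2GRAY)
  print('x110..170, y 95->25',n)
  for r in g[::2][::-1]: print(''.join(' .:-=+*#%@'[min(9,v//6 if v<36 else 6+(v-36)//40)] for v in r))
E
```

```text
[597.16480886 -71.86008783  87.96083825] [-3.13624673e+00  2.08036643e-03  2.63252933e-01] [-5.55275869  9.1014346   9.07236241]
pull 56.12217125055877 -0.5804564860030158
cam 183.2323440333063 75.69039794081571 230.694253393735
x110..170, y 95->25 wrist
@@@@@@@@@@@@@@@@@@@@@@@@@@@@@@@@@@@@@@@@@@@@@@@@@@@@@@@@@@@@@
@@@@@@@@@@@@@@@@@@@@@@@@@@@@@@@@@@@@@@@@@@@@@@@@@@@@@@@@@@@@@
@@@@@@@@@@@@@@@@@@@@@@@@@@@@@@@@@@@@@@@@@@@@@@@@@@@@@@@@@@@@@
@@@@@@@@@@@@@@@@@@@@@@@@@@@@@@@@@@@@@@@@@@@@@@@@@@@@@@@@@@@@@
@@@@@@@@@@@@@@@@@@@@@@@@@@@@@@@@@@@@@@@@@@@@@@@@@@@@@@@@@@@@@
@@@@@@@@@@@@@@@@@@@@@@@@@@@@@@@@@@@@@@@@@@@@@@@@@@@@@@@@@@@@@
@@@@@@@@@@@@@@@@@@@@@@@@@@@@@@@@@@@@@@@@@@@@@@@@@@@@@@@@@@@@@
@@@@@@@@@@@@@@@@@@@@@@@@@@@@@@@@@@@@@@@@@@@@@@@@@@@@@@@@@@@@@
@@@@@@@@@@@@@@@@@@@@@@@@@@@@@@@@@@@@@@@@@@@@@@@@@@@@@@@@@@@@@
@@@@@@@@@@@@@@@@@@@@@@@@@@@@@@***++++***********#@@@@@@@@@@@@
@@@@@@@@@@@@@@@@@@@@@@@@@@@@@%+*+=++=:.  =--=== :@@@@@@@@@@@@
@@@@@@@@@@@@@@@@@@@@@@@@@@@@@@=+++=-=:.. ==---=:=@@@@@@@@@@@@
@@@@@@@@@@@@@@@@@@@@@@@@@@@@@%=+++++=:.:::=::-- *@@@@@@@@@@@@
@@@@@@@@@@@@@@@@@@@@@@@@@@@@@%=+===+- :
[... 2942 characters left out ...]
#%%%%%%%%%%#######
@@@@@@@@@@@@@@@@@@%%%%##*****##############%%%%%%%%%%%#######
@@@@@@@@@@@@@@@@@@@%%%##*****############%%%%%%%%%%%%########
@@@@@@@@@@@@@@@@@@%%%%##*****############%%%%%%%%%%%%########
@%%@@@@@@@@@@@@@%%%%%###*****#############%%%%%%%%%%#########
%%%%%%%%%%%%%%%%%%%%%##******###############%%%%%%%##########
%%%%%%%%%%%%%%%%%%%####*******###############################
##%%%%%%%%%###########*********##############################
###################****************######*********###########
##################**********+**********************##########
##################********************##**********###########
##################***************############****############
```

Pointer fin at x≈133.7 and index fin at 143.5, so 9.8 mm of pull remain. This agrees with the first estimate of 65.8 mm.

{"api": "drive_tool", "payload": {
  "motion": [
    {"fingers": 0,"linear": [0,0.004,0],"twist": 0},
    {"fingers": 0,"linear": [0,0.004,0],"twist": 0},
    {"fingers": 0,"linear": [0,0.002,0],"twist": 0},
    {"fingers": 0,"linear": [0,0,0],"twist": 0},
    {"fingers": 0,"linear": [0,0,0],"twist": 0}
  ]
}}

```text
clock: 18.12
eef_pos: [599.6, -81.1, 88.0]
tool_rot: [-3.136, 0.002, 0.264]
force: [-6.3, 10.3, 10.6]
width: 13.1
gripper_force: 60.1
```

{"api": "drive_tool", "payload": {
  "motion": [
    {"fingers": 0,"linear": [0,0,0],"twist": 0},
    {"fingers": 0,"linear": [0,0,0],"twist": 0},
    {"fingers": 0,"linear": [0,0,0],"twist": 0},
    {"fingers": 0,"linear": [0,0,0],"twist": 0},
    {"fingers": 0,"linear": [0,0,0],"twist": 0}
  ]
}}

```text
clock: 18.53
eef_pos: [599.5, -80.9, 88.0]
tool_rot: [-3.136, 0.002, 0.264]
force: [-7.0, 9.5, 10.3]
width: 13.5
gripper_force: 60.2
```

```bash
cat > m.py <<'E'
from h import *
d=snap('wrist','w11'); s=monitor.read_state(); print(s['eef_pos'],s['tool_rot'],s['force'],s['gripper_force'],s['qd'].round(4))
p=s['eef_pos'][:2]-[583.2,-17.5]; a=np.radians(-75); e=np.array([np.cos(a),np.sin(a)]);print('pull',p@e)
g=cv2.cvtColor(rect(d,78,125,165,35,81),cv2.COLOR_BGR2GRAY)
for r in g[::2][::-1]: print(''.join(' .:-=+*#%@'[min(9,v//6 if v<36 else 6+(v-36)//40)] for v in r))
E
python3 m.py
python3 - <<'E'
from h import *
# brush still upright in stand? compare side view with the one after release
d=snap('side','s11'); e=load('s7')
print('side diff at brush', cv2.absdiff(d['color'],e['color'])[270:360,255:305].mean())
E
```

```text
[599.53400975 -80.91409112  87.95444112] [-3.13551090e+00  2.45822061e-03  2.63626108e-01] [-6.20509474  9.27969689 10.48519912] 60.15195965766907 [-0.0006 -0.0006  0.0017 -0.0014  0.0003 -0.0008 -0.0018]
pull 65.48086117058115
@@@@@@@@@@@@@@@@@@@@@@@@@@@@@@@@@@@@@@@@@
@@@@@@@@@@@@@@@@@@@@@@@@@@@@@@@@@@@@@@@@@
@@@@@@@@@@@@@@@@=:::::::***********@@@@@@
@@@@@@@@@@@@@@@%=++++=:..:.-:::-=..%@@@@@
@@@@@@@@@@@@@@@%=++++=:... ::-:-::.%@@@@@
@@@@@@@@@@@@@@@%+++*+=::.  --::-:::%@@@@@
@@@@@@@@@@@@@@@#+++==-:.:..-.-:-:. %@@@@@
@@@@@@@@@@@@@@@#=++=+-:.:.::----::.%@@@@@
@@@@@@@@@@@@@@@%+=*++-: : .------.:%@@@@@
@@@@@@@@@@@@@@@#==+=+=.:. .:::---. %@@@@@
%@@@@@@@@@@@@@@#=++=+-.. .:----:.. @@@@@@
%%%%%%%%%%@@@@@#=++==-::.::-:-:--..%@@@@@
%%%%%%%%%%%%@@@#=+++=-..:..:::-=-..%@@@@@
##############%#+=*++: ::-===-+--*#@#####
@@@@@@@@@@@@@@@@*=..: :  .%%%%%%%%%%%%@@%
@@@@@@@@@@@@@@@=====+.: .:%%%%%%%%%%%%%%%
@@@@@@@@@@@@@@@-====+...:-%%%%%%%%%%%%%%%
@@@@@@@@@@@@@@@+===== ::..%%%%%%%%%%%%%%%
@@@@@@@@@@@@@@@:==+=+ ::. %%%%%%%%%%%%%%%
%%%%%%%%%%%%%%%-=====:...*##%%%%%#%%%%%%%
######%####%%%%======.  .#*###%%%%#%%####
***************=+-+==::  %#**************
***************=-==-=. *@@**************#
***************-===**#@@@@***************
side diff at brush 2.8989629629629627
```

```bash
python3 -c "
from cell import ctrl
print(ctrl.finish_job())"
```

```text
the job is handed in; nothing more can be done
None
```

I made both brush strokes, returned the brush upright to its stand and let go of it, then pulled the gate to the mark (fins level within about 1 mm) and handed the job in still gripping it; the hand-in returned no verdict.

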